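# Scan the oyster's tag, then hold the clamp arm open past its click

### The job

Log the oyster in the clamp: pick up the hand scanner, aim its window at the striped tag from about 9 cm and hold it steady there for a good second, then lay it back on the purple mat without dropping it and let go of it. Then push the sprung clamp arm back by its red pin until the yellow pawl has clicked over the brass tooth and dropped home again, and finish while holding the arm there against its spring so that the oyster can be lifted out. Leave the bead box, the brown bottle and the beaker where they are.

Things in the scene. Friction and masses are not known exactly. Their poses are not given: they have to be found in the camera images.
- scanner: Hand scanner, 192 mm long, lying flat; black bar handle 30 mm wide (y) by 34 mm tall (z) from x=-85 to x=+45 mm, then an orange head 52 mm wide and 44 mm tall to x=+107 mm. Origin: under the handle on the flat underside, a good place to grip (near the centre of mass); x points to the head, z up. 0.1 to 0.2 kg.
- scan_window (a point): Centre of the scanner's window in the bevel under the nose, at x=+97, y=0, z=+13 mm in the scanner's frame. Its z axis is the reading beam: forward and 45 degrees down from the scanner's x axis when the scanner is level. It reads a tag 50 to 130 mm along the beam and within 15 mm of the beam to either side.
- tag (a point): Centre of the white tile with dark bars (56 x 38 mm), flat, facing up, 24 mm above the table on a grey block in the steel tray, 115 mm to the -y side of the stand's origin. It can be read from any horizontal direction.
- mat: Purple mat, fixed, 220 (x) by 150 (y) by 3 mm thick; origin at the centre of its underside. The scanner must lie upright with its origin over the mat.
- stand: Fixed clamp stand in a shallow steel tray (240 x 240 mm, rim 15 mm high; x -130..110, y -150..90 mm). Origin on the table under the vertical pivot axis of the clamp arm. In the stand's frame the oyster and jaws are on the +x side (up to 206 mm high), the blue handle leg on the -x side, the pawl on the +y side. The stand's frame turns with it.
- push_pin (a point): Point on the axis of the upright red pin (16 mm diameter) at the end of the blue handle leg, 178 mm above the table, 105 mm from the pivot axis. The pin stands free from 140 to 201 mm above the table (the leg's top is at 140 mm); nothing is near it. It moves with the arm on a level circle about the stand's origin: at joint value q it lies at stand-frame angle 3.492 - q (rad, counter-clockwise from +x), so it is pushed from the stand's -y side towards its +y side.
- clamp_arm (a joint): Swing of the clamp arm in rad, 0 at rest (spring holds jaw on oyster), growing clockwise seen from above to an end stop at 0.85. Spring torque 0.3 N m at rest plus 1.0 N m per rad (about 3 N at the pin at rest, 9 to 10 N at 0.7). The tooth meets the pawl from about 0.27, the pawl is fully lifted at 0.42 and has dropped again by 0.57. The click does not latch: let go and the arm swings back.
- pawl (a joint): Outward slide of the yellow pawl in m: 0 at home, about 0.004 when lifted by the tooth, 0 again after the click. Moved by the tooth, not by hand.
- bead_box: Clear divided box of white beads, 200 x 130 x 40 mm, origin under its centre. Bystander, leave alone.
- brown_bottle: Brown bottle with yellow label, 44 mm diameter, 105 mm tall, origin under its centre. Bystander, leave alone.
- beaker: Clear beaker, 76 mm diameter, 90 mm tall, origin under its centre. Bystander, leave alone.

How it is judged (in metres and radians):
On the way, in this order (a step that is already met when the one before it is completed fails the run):
1. the scanner is held in the fingers, its beam on the tag (within 15 mm, 50 to 130 mm away), steady for 0.8 s (x of tag in the frame of scan_window between -0.015 and 0.015 m and y of tag in the frame of scan_window between -0.015 and 0.015 m and z of tag in the frame of scan_window between 0.05 and 0.13 m and linear speed of scanner below 0.03 m/s and contact force between the fingers and scanner above 0.5 N), for 0.8 s.
2. the scanner lies on the mat, upright, at rest and let go (x of scanner in the frame of mat between -0.1 and 0.1 m and y of scanner in the frame of mat between -0.07 and 0.07 m and z of scanner in the frame of mat between -0.003 and 0.008 m and angle between scanner's own z axis and vertical below 0.1 rad and linear speed of scanner below 0.03 m/s and contact force between the fingers and scanner below 0.05 N), for 0.2 s.
3. the tooth lifts the pawl (value of joint pawl above 0.0025 m).
At the end, for the whole second after the job is handed in: Fingers hold the clamp arm still beyond 0.57 rad with over 2 N, pawl within 1.5 mm of home; scanner upright, at rest, untouched, its origin over the mat (100 mm along, 70 mm across from the centre); bystanders upright within 30 mm of their start (all of step 2 and value of joint clamp_arm above 0.57 rad and value of joint pawl below 0.0015 m and velocity of joint clamp_arm between -0.1 and 0.1 rad/s and contact force between the fingers and clamp_arm above 2 N and distance of each of bead_box, brown_bottle, beaker from where it was at the start of the episode below 0.03 m and angle between each of bead_box, brown_bottle, beaker's own z axis and vertical below 0.2 rad); the arm keeps its last pose, push and grip.
It fails at once if a bystander is pushed away or tipped (distance of any of bead_box, brown_bottle, beaker from where it was at the start of the episode above 0.03 m or angle between any of bead_box, brown_bottle, beaker's own z axis and vertical above 0.3 rad).
It fails at once if the scanner is dropped (falls faster than 0.5 m/s out of the fingers) (linear speed of scanner above 0.5 m/s and contact force between the fingers and scanner below 0.05 N).
It also fails if it takes over 72 s, if anything falls off the work surface, if the arm or the gripper's body presses on something with over 40 N, if the wrist force passes 120 N, or if a joint passes its speed limit or range.

### The arm

A 7-joint arm with a two-finger parallel gripper is mounted at the origin on the work surface. World frame = base frame: x ahead of the robot, y to its left, z up, the work surface at z = 0. Lengths are in m, angles in degrees, forces in N, time in s.
With the tool pointing down it reaches from about 0.425 to 0.95 m from the base axis. Payload 16.7 kg.
Tool frame: the origin (TCP) lies at the centre of the arm's flange, where the gripper is bolted on; the fingertips stand 199 mm ahead of it and the grasp point (between the pads) lies 180 mm ahead of it; z points along the fingers, y is the line along which they close (so a half turn about z gives the same grasp; the last joint's range is limited). The gripper opens to 94 mm and grips with 3 to 60 N. Pads are 16 mm wide; open, the fingers measure 119 mm over their backs; the gripper's body (75 mm by 177 mm) begins 78 mm behind the grasp point.
Start: joints at [-83.108, 24.414, 4.234, 92.017, -1.954, 63.644, -3.845], TCP at [0.18, 0.651, 0.405] pointing down, gripper open.
Joint ranges: [-163.25, 163.25], [-28.42, 122.38], [-70.27, 78.77], [12.13, 141.07], [-58.53, 238.53], [9.26, 117.41], [-156.51, 156.51]. Speed limits (degrees/s): [108.29, 108.29, 136.94, 136.94, 172.46, 172.46, 172.46].

### API

Orientations are given as [roll, pitch, yaw] about the fixed x, y, z axes, in that order (R = Rz(yaw) Ry(pitch) Rx(roll)).
In Python, from station import arm gives the robot as it stands.
- The arm moves only by the tool apply_moves, never from a script. Its argument "motion" is a list of rows, each an object with "delta_pos": the shift along the tool's x, y, z each as a share of 0.025 m, from -1 to 1, a list of three; "rotation": the turn, a rotation vector about the tool's x, y, z each as a share of 4 degrees, from -1 to 1, a list of three; "jaw": the opening, from 0 (shut) to 1 (fully open). A call has 1 to 12 rows; each row shifts and turns the commanded pose from where the row before left it, along the tool's axes as they then stand; what a row does not reach is not made up. A row lasts 1/10 s, in which the tool goes at most 50 mm and 8.59 degrees, less where a joint would pass 70% of its speed; a pose out of reach is approached as far as the arm can. A call with a number of a shift or a turn outside -1 to 1 is refused whole. A call with a gripper value outside its range is refused whole. The fingers move at their own pace and stop on an object; "force" is the grip in N (left out, the last holds). Time passes only in rows, so rows that do not move let the fingers close. It gives the time, the measured TCP pose, the force, the opening and the grip force at its end, in the units of the state.
- arm.observe(): the state, without advancing time (a new reading comes with each control period).
- arm.grab_frame(name): name is "scene" or "side" or "wrist"; returns a dict with "frame" (480x640x3 uint8, red, green, blue), "intrinsics" (3x3 intrinsics, pixels), "R" (3x3) and "t" (3): a world point X has camera coordinates R X + t; the wrist camera has in their place "mount" (4x4, takes a point from camera to tool coordinates, whose origin is the TCP and whose axes are the flange's). Camera axes: x right, y down, z forward; pixel columns grow to the right and rows downward; lengths in m; the calibration is good to about 2 mm. A picture is of the moment at which its call begins: read the wrist's pose just before it. There is no depth.
- arm.close_job(): hands the job in; it is judged then, once.
The state is a dict: "time": time; "qpos": joint angles; "dq": joint speeds; "joint_torque": joint torques, N m; "position": TCP position; "orientation": TCP orientation; "force": force on the tool from outside, world axes, zero at the start; "ft_torque": the same for the moment, N m; "finger_gap": finger opening in m; "gripper_force": force on a finger pad.
Only numpy, scipy, OpenCV 4.12 (cv2) and the standard library are available. Lean on these libraries where they do the work, as an engineer would, in place of code of your own. Each camera call takes 0.05 s, during which the arm holds its last target. There are 200 camera calls.

## Working session

There is one attempt and no reset: what is moved stays moved. The work goes in short steps, Python scripts to look and compute and a tool call to move; the robot and the scene stay as the last step left them, time stands still between calls to the robot, and variables do not carry over. Pictures are saved under pics/ and viewed, at most 10 in all, crops included, and the job is handed in when it is done.

Besides the shell and the picture viewer there is one more tool, called after "Call:" by a JSON object that holds its "name" and its "arguments", one argument or row to a line. apply_moves: Moves the arm, as the interface text tells. Its arguments: {"type":"object","properties":{"motion":{"type":"array","items":{"type":"object","properties":{"delta_pos":{"type":"array","items":{"type":"number","minimum":-1,"maximum":1}},"rotation":{"type":"array","items":{"type":"number","minimum":-1,"maximum":1}},"jaw":{"type":"number"}}}},"force":{"type":"number"}},"required":["motion"]}

```bash
mkdir -p pics; python3 - <<'E'
from station import arm
import cv2, numpy as np, pickle
s=arm.observe(); print(s)
d={}
for n in ("scene","side","wrist"):
    f=arm.grab_frame(n); d[n]=f
    cv2.imwrite(f"pics/{n}0.png",cv2.cvtColor(f["frame"],cv2.COLOR_RGB2BGR))
    print(n,{k:np.round(v,4).tolist() for k,v in f.items() if k!="frame"})
pickle.dump((s,d),open("f0.pkl","wb"))
E
```

```text
{'time': 0.0, 'qpos': array([-83.10742768,  24.45104102,   4.23138542,  92.0517335 ,
        -1.9531782 ,  63.64303243,  -3.84365954]), 'dq': array([-0.01911954,  0.06073596,  0.02307006,  0.02175647, -0.05061953,
        0.11786149,  0.02256804]), 'joint_torque': array([ 6.38956790e-04, -9.35810852e+01,  3.66719998e+00, -4.54196513e+01,
       -4.88630868e-02,  2.01269874e-02,  2.02393658e-04]), 'position': array([0.17987801, 0.65040516, 0.4039632 ]), 'orientation': array([-1.79926602e+02,  6.09729880e-03,  1.64541020e+02]), 'force': array([-0.1561086 , -1.27327531,  0.399173  ]), 'ft_torque': array([-0.05124578, -0.04303939, -0.01061335]), 'gripper_force': 0.0, 'finger_gap': 0.09426928760984898}
scene {'intrinsics': [[550.1182, 0.0, 315.9555], [0.0, 550.1182, 240.1895], [0.0, 0.0, 1.0]], 'R': [[-0.8155, 0.5787, -0.0114], [0.3772, 0.5165, -0.7687], [-0.439, -0.6312, -0.6395]], 't': [0.4729, -0.1396, 1.7691]}
side {'intrinsics': [[488.8827, 0.0, 311.4598], [0.0, 488.8827, 236.9027], [0.0, 0.0, 1.0]], 'R': [[0.8597, -0.5107, 0.0042], [-0.3723, -0.6323, -0.6795], [0.3497, 0.5826, -0.7337]], 't': [-0.4921, 0.3075, 1.1221]}
wrist {'intrinsics': [[431.8778, 0.0, 318.3285], [0.0, 431.8778, 235.9415], [0.0, 0.0, 1.0]], 'mount': [[0.0001, -0.9734, -0.2292, 0.0662], [1.0, -0.0, 0.0006, -0.0002], [-0.0006, -0.2292, 0.9734, 0.0208], [0.0, 0.0, 0.0, 1.0]]}
```

View pics/scene0.png

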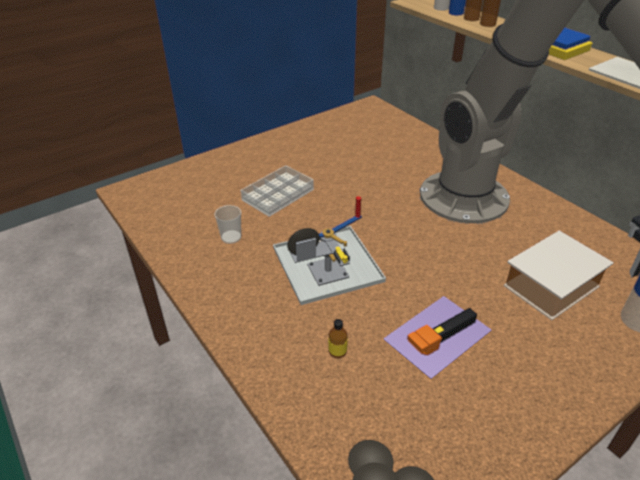

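View pics/side0.png

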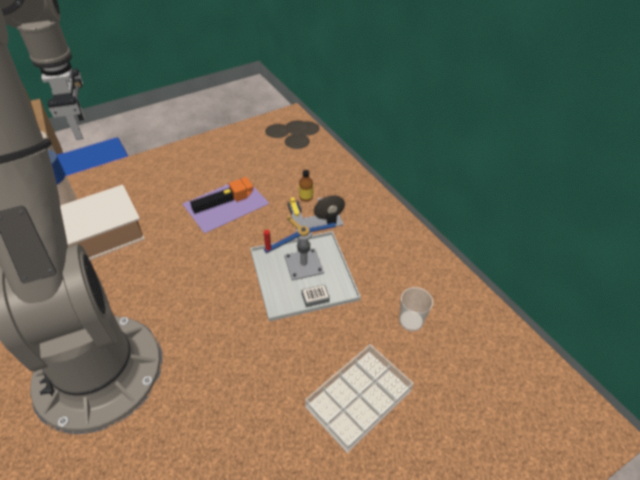

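View pics/wrist0.png

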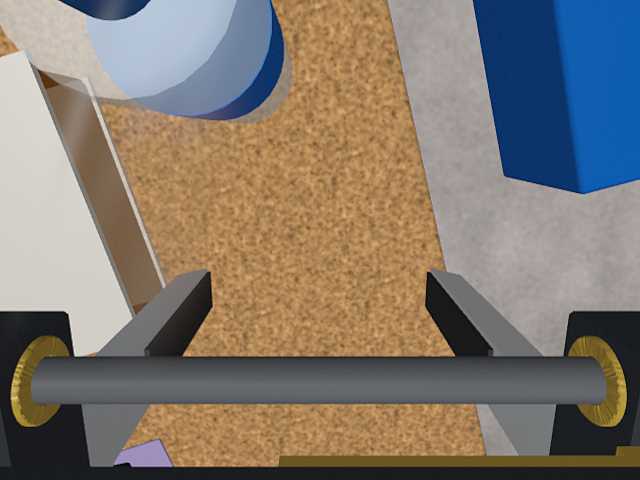

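The scene view shows the purple mat at about (438,335) with the scanner on it, orange head at (425,340) and handle end at (472,318), and the red pin at (358,207). The side view shows the tag at (316,294), the pin at (267,240), the tray and the bystanders. The wrist view does not show the workpieces yet.

```bash
cat > h.py <<'E'
import numpy as np, cv2, pickle
from scipy.spatial.transform import Rotation as Ro
def cam(f,s=None):
    "returns K, centre, world-from-camera R"
    K=f["intrinsics"]
    if "mount" in f:
        M=f["mount"]; Rt=Ro.from_euler("xyz",s["orientation"],degrees=True).as_matrix()
        return K,Rt@M[:3,3]+s["position"],Rt@M[:3,:3]
    return K,-f["R"].T@f["t"],f["R"].T
def ray(c,p):
    K,o,R=c; d=R@np.linalg.solve(K,[p[0],p[1],1.]); return o,d/np.linalg.norm(d)
def plane(c,p,z):
    o,d=ray(c,p); return o+d*(z-o[2])/d[2]
def tri(obs):
    A=np.zeros((3,3));b=np.zeros(3)
    for c,p in obs:
        o,d=ray(c,p);P=np.eye(3)-np.outer(d,d);A+=P;b+=P@o
    X=np.linalg.solve(A,b)
    return X,[np.linalg.norm(np.cross(X-ray(c,p)[0],ray(c,p)[1])) for c,p in obs]
def proj(c,X):
    K,o,R=c;u=K@(R.T@(np.asarray(X)-o));return u[:2]/u[2]
def mask(f,lo,hi,roi=None):
    m=cv2.inRange(cv2.cvtColor(f["frame"],cv2.COLOR_RGB2HSV),lo,hi)
    if roi: z=np.zeros_like(m);x0,y0,x1,y1=roi;z[y0:y1,x0:x1]=m[y0:y1,x0:x1];m=z
    return m
def big(m):
    c=max(cv2.findContours(m,cv2.RETR_EXTERNAL,cv2.CHAIN_APPROX_NONE)[0],key=cv2.contourArea)
    return c[:,0,:].astype(np.float32)
E
python3 - <<'E'
from h import *
s,d=pickle.load(open("f0.pkl","rb"))
np.set_printoptions(precision=4,suppress=True)
S=cam(d["scene"]);D=cam(d["side"])
# mat
for n,c,roi in (("scene",S,(370,280,510,390)),("side",D,(170,160,280,240))):
    f=d[n]
    m=mask(f,(120,40,80),(150,255,255),roi); 
    h=cv2.convexHull(big(m)); w=plane
    P=np.array([plane(c,p,0.003)[:2] for p in h[:,0]])
    print(n,"mat rect",cv2.minAreaRect((P*1000).astype(np.float32)))
    o=mask(f,(3,180,120),(14,255,255),roi);M=cv2.moments(o);po=(M["m10"]/M["m00"],M["m01"]/M["m00"])
    b=mask(f,(0,0,0),(180,255,50),roi);q=big(b);M=cv2.moments(q);pb=(M["m10"]/M["m00"],M["m01"]/M["m00"])
    print(n,"orange",po,plane(c,po,.025),"black",pb,plane(c,pb,.02), cv2.minAreaRect(q))
    r=mask(f,(170,120,60),(180,255,255))|mask(f,(0,190,60),(4,255,255))
    r[:, :200]=0; r[300:]=0
    q=big(r);print("pin",q.min(0),q.max(0),cv2.minAreaRect(q))
    h=cv2.cvtColor(f["frame"],cv2.COLOR_RGB2HSV)
    x,y=(328,265) if n=="scene" else (285,280); print(h[y,x], h[y+8,x+3])
cr=d["side"]["frame"][170:350,180:420]
a=cv2.resize(cr,None,fx=3,fy=3,interpolation=cv2.INTER_CUBIC)
cv2.imwrite("pics/side_c.png",cv2.cvtColor(a,cv2.COLOR_RGB2BGR))
E
```

```text
scene mat rect ((478.4646301269531, 363.6266174316406), (219.9481658935547, 148.98886108398438), 4.300079822540283)
scene orange (425.09090909090907, 339.1490909090909) [0.5288 0.3698 0.025 ] black (457.8091106290672, 323.05061460592907) [0.4263 0.377  0.02  ] ((456.53076171875, 323.5538330078125), (14.38802719116211, 41.551631927490234), 60.2551155090332)
pin [356. 197.] [359. 216.] ((357.5, 206.5), (19.0, 3.0), 90.0)
[110   8  91] [105   7 151]
side mat rect ((481.1325378417969, 362.3885498046875), (215.49716186523438, 145.20985412597656), 4.094151973724365)
side orange (240.9640522875817, 188.51960784313727) [0.5424 0.3769 0.025 ] black (210.62347417840374, 201.17464788732394) [0.4407 0.3765 0.02  ] ((212.00001525878906, 200.50001525878906), (10.435516357421875, 41.42584228515625), 71.56504821777344)
pin [265. 231.] [267. 238.] ((266.0, 234.5), (2.0, 7.0), 0.0)
[ 30   8 197] [ 30   9 199]
```

View pics/side_c.png

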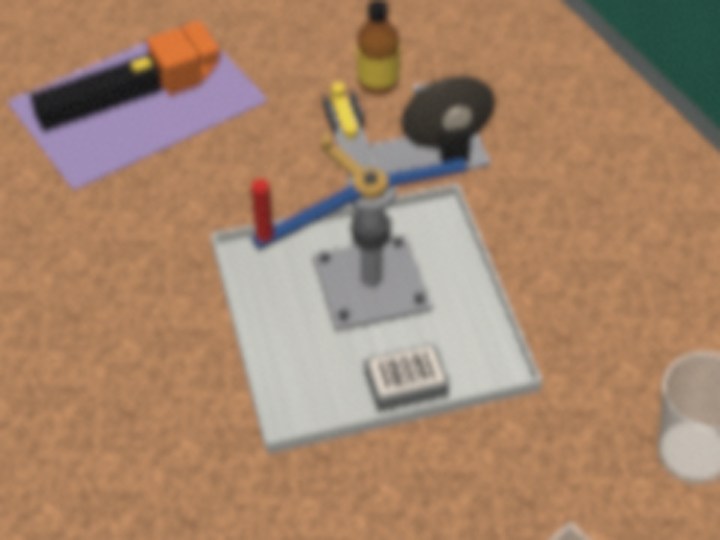

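The crop shows the tag at side pixel (315.7,293.3), the red pin top at (267,231), and the four tray corners clearly.

```bash
python3 - <<'E'
from h import *
s,d=pickle.load(open("f0.pkl","rb"))
np.set_printoptions(precision=4,suppress=True)
S=cam(d["scene"]);D=cam(d["side"])
cv=lambda u:np.array(u)/3+[180-1/3,170-1/3]
cr=[plane(D,cv(u),.015) for u in ((215,236),(460,190),(540,385),(268,445))]
print("tray side",cr,"lens",[np.linalg.norm(cr[i]-cr[i-1]) for i in range(4)],np.mean(cr,0))
cs=[plane(S,u,.015) for u in ((275,244),(352,228),(383,276),(303,299))]
print("tray scene",cs,np.mean(cs,0))
# tag: bright pixels; stand direction to tag
print("tag", plane(D,cv((407,370)),.024))
base=plane(D,cv((371,282)),.0); print("post base",base)
print("pin top",tri([(S,(358,197.5)),(D,cv((261,182)))]))
print("pin bottom",tri([(S,(358,216.5)),(D,cv((264,240)))]))
for n,c,b in (("beaker",D,(412.5,323)),("bottle",D,(306,199)),("beaker",S,(231,238)),("bottle",S,(338,354)),("box",D,(359,397)),("box",S,(277,192))): print(n,plane(c,b,0.0))
# scanner ends
for n,P,Q in (("tail",(474,315),(37,112)),("nose",(419,345),(200,60))):
  print(n,tri([(S,P),(D,cv(Q))]))
E
```

```text
tray side [array([0.4648, 0.1463, 0.015 ]), array([0.6919, 0.0805, 0.015 ]), array([ 0.6285, -0.146 ,  0.015 ]), array([ 0.4019, -0.0822,  0.015 ])] lens [np.float64(0.23700625690444482), np.float64(0.23639470944366447), np.float64(0.2352693423239471), np.float64(0.23538365108733103)] [ 0.5468 -0.0004  0.015 ]
tray scene [array([ 0.6232, -0.1414,  0.015 ]), array([ 0.3999, -0.0692,  0.015 ]), array([0.4606, 0.1413, 0.015 ]), array([0.6814, 0.0861, 0.015 ])] [0.5413 0.0042 0.015 ]
tag [ 0.5358 -0.0808  0.024 ]
post base [0.5678 0.0359 0.    ]
pin top (array([0.4608, 0.022 , 0.2026]), [np.float64(0.0012231710364467773), np.float64(0.0012231710364467312)])
pin bottom (array([0.4571, 0.0201, 0.138 ]), [np.float64(0.0019800067970351404), np.float64(0.001980006797035215)])
beaker [ 0.7055 -0.267   0.    ]
bottle [0.7055 0.2572 0.    ]
beaker [ 0.7048 -0.2569  0.    ]
bottle [0.7078 0.2694 0.    ]
box [ 0.4821 -0.358   0.    ]
box [ 0.4686 -0.3774  0.    ]
tail (array([0.3801, 0.3819, 0.022 ]), [np.float64(0.003303832210969356), np.float64(0.0033038322109693223)])
nose (array([0.5534, 0.3707, 0.0212]), [np.float64(0.0036522763655455585), np.float64(0.0036522763655455)])
```

Call:
{"name": "apply_moves", "arguments": {
  "motion": [
    {"delta_pos":[0,0,-1],"jaw":1},
    {"delta_pos":[0,0,-1]},
    {"delta_pos":[-0.5,-0.25,-0.5],"rotation":[0,0,0]},
    {"delta_pos":[-1,-0.55,0]},
    {"delta_pos":[-1,-0.55,0]},
    {"delta_pos":[-1,-0.55,0]},
    {"delta_pos":[-1,-0.55,0]},
    {"delta_pos":[-1,-0.55,0]},
    {"delta_pos":[-1,-0.55,0]},
    {"delta_pos":[-1,-0.55,0]},
    {"delta_pos":[-1,-0.55,0]},
    {"delta_pos":[-1,-0.55,0]}
  ]
}}

```text
invalid input at $.motion[0]: expected keys delta_pos, rotation, jaw
```

Call:
{"name": "apply_moves", "arguments": {
  "motion": [
    {"delta_pos":[-1,-0.55,0]},
    {"delta_pos":[-1,-0.55,0]},
    {"delta_pos":[-1,-0.55,0]},
    {"delta_pos":[-0.85,-0.4,0]},
    {"rotation":[0,0,1]},
    {"rotation":[0,0,1]},
    {"rotation":[0,0,1]},
    {"rotation":[0,0,1]},
    {"rotation":[0,0,1]},
    {"rotation":[0,0,1]},
    {"rotation":[0,0,1]},
    {"rotation":[0,0,1]}
  ]
}}

```text
invalid input at $.motion[0]: expected keys delta_pos, rotation, jaw
```

Call:
{"name": "apply_moves", "arguments": {
  "motion": [
    {"rotation":[0,0,1]},
    {"rotation":[0,0,1]},
    {"rotation":[0,0,1]},
    {"rotation":[0,0,1]},
    {"rotation":[0,0,1]},
    {"rotation":[0,0,1]},
    {"rotation":[0,0,1]},
    {"rotation":[0,0,1]},
    {"rotation":[0,0,1]},
    {"rotation":[0,0,1]},
    {"rotation":[0,0,1]},
    {"rotation":[0,0,1]}
  ]
}}

```text
invalid input at $.motion[0]: expected keys delta_pos, rotation, jaw
```

Call:
{"name": "apply_moves", "arguments": {
  "motion": [
    {"rotation":[0,0,1]},
    {"rotation":[0,0,1]},
    {"rotation":[0,0,1]},
    {"rotation":[0,0,1]},
    {"rotation":[0,0,1]},
    {"rotation":[0,0,1]},
    {"rotation":[0,0,1]},
    {"rotation":[0,0,1]},
    {"rotation":[0,0,1]},
    {"rotation":[0,0,1]},
    {"rotation":[0,0,1]},
    {"rotation":[0,0,1]}
  ]
}}

```text
invalid input at $.motion[0]: expected keys delta_pos, rotation, jaw
```

Call:
{"name": "apply_moves", "arguments": {
  "motion": [
    {"rotation":[0,0,1]},
    {"rotation":[0,0,1]},
    {"rotation":[0,0,1]},
    {"rotation":[0,0,1]},
    {"rotation":[0,0,1]},
    {"rotation":[0,0,1]},
    {"rotation":[0,0,1]},
    {"rotation":[0,0,1]},
    {"rotation":[0,0,1]},
    {"rotation":[0,0,1]},
    {"rotation":[0,0,0]}
  ]
}}

```text
invalid input at $.motion[0]: expected keys delta_pos, rotation, jaw
```

```bash
python3 - <<'E'
from station import arm
import cv2, numpy as np, pickle
s=arm.observe(); print(s["qpos"],s["position"],s["orientation"],s["time"],s["force"])
f=arm.grab_frame("wrist")
cv2.imwrite("pics/w1.png",cv2.cvtColor(f["frame"],cv2.COLOR_RGB2BGR))
pickle.dump((s,f),open("f1.pkl","wb"))
E
```

```text
[-83.10576696  24.44195974   4.23218854  92.04164035  -1.95405389
  63.64509989  -3.84397137] [0.17990912 0.65044092 0.40414716] [-1.79943571e+02  3.60066949e-03  1.64538234e+02] 0.15 [ 0.38770292 -0.12511889 -0.25172095]
```

View pics/w1.png

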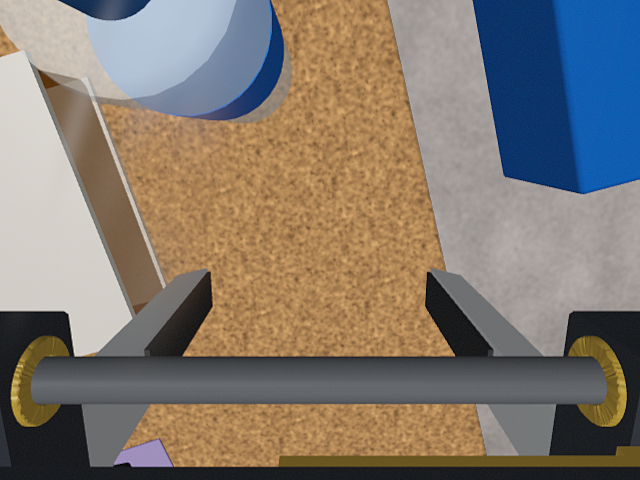

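The moves were refused because each row needs all three keys, so the arm hasn't moved and the picture is the same as the first wrist view. I'll resend them in full.

Call:
{"name": "apply_moves", "arguments": {
  "motion": [
    {"delta_pos":[0,0,-1],"rotation":[0,0,0],"jaw":1},
    {"delta_pos":[0,0,-1],"rotation":[0,0,0],"jaw":1},
    {"delta_pos":[-0.5,-0.25,-0.5],"rotation":[0,0,0],"jaw":1},
    {"delta_pos":[-1,-0.55,0],"rotation":[0,0,0],"jaw":1},
    {"delta_pos":[-1,-0.55,0],"rotation":[0,0,0],"jaw":1},
    {"delta_pos":[-1,-0.55,0],"rotation":[0,0,0],"jaw":1},
    {"delta_pos":[-1,-0.55,0],"rotation":[0,0,0],"jaw":1},
    {"delta_pos":[-1,-0.55,0],"rotation":[0,0,0],"jaw":1},
    {"delta_pos":[-1,-0.55,0],"rotation":[0,0,0],"jaw":1},
    {"delta_pos":[-1,-0.55,0],"rotation":[0,0,0],"jaw":1},
    {"delta_pos":[-1,-0.55,0],"rotation":[0,0,0],"jaw":1},
    {"delta_pos":[-1,-0.55,0],"rotation":[0,0,0],"jaw":1}
  ]
}}

```text
time: 1.4
position: [0.3754, 0.46, 0.4668]
orientation: [-180.0, -0.0, 164.5]
force: [0.8, -0.6, -0.5]
finger_gap: 0.0943
gripper_force: 0.0
```

Call:
{"name": "apply_moves", "arguments": {
  "motion": [
    {"delta_pos":[-1,-0.55,0],"rotation":[0,0,0],"jaw":1},
    {"delta_pos":[-1,-0.55,0],"rotation":[0,0,0],"jaw":1},
    {"delta_pos":[-1,-0.55,0],"rotation":[0,0,0],"jaw":1},
    {"delta_pos":[-0.85,-0.4,0],"rotation":[0,0,0],"jaw":1},
    {"delta_pos":[0,0,0],"rotation":[0,0,1],"jaw":1},
    {"delta_pos":[0,0,0],"rotation":[0,0,1],"jaw":1},
    {"delta_pos":[0,0,0],"rotation":[0,0,1],"jaw":1},
    {"delta_pos":[0,0,0],"rotation":[0,0,1],"jaw":1},
    {"delta_pos":[0,0,0],"rotation":[0,0,1],"jaw":1},
    {"delta_pos":[0,0,0],"rotation":[0,0,1],"jaw":1},
    {"delta_pos":[0,0,0],"rotation":[0,0,1],"jaw":1},
    {"delta_pos":[0,0,0],"rotation":[0,0,1],"jaw":1}
  ]
}}

```text
time: 2.6
position: [0.4536, 0.3857, 0.4667]
orientation: [-180.0, 0.0, 132.3]
force: [1.0, -1.3, 0.1]
finger_gap: 0.0939
gripper_force: 0.0
```

Call:
{"name": "apply_moves", "arguments": {
  "motion": [
    {"delta_pos":[0,0,0],"rotation":[0,0,1],"jaw":1},
    {"delta_pos":[0,0,0],"rotation":[0,0,1],"jaw":1},
    {"delta_pos":[0,0,0],"rotation":[0,0,1],"jaw":1},
    {"delta_pos":[0,0,0],"rotation":[0,0,1],"jaw":1},
    {"delta_pos":[0,0,0],"rotation":[0,0,1],"jaw":1},
    {"delta_pos":[0,0,0],"rotation":[0,0,1],"jaw":1},
    {"delta_pos":[0,0,0],"rotation":[0,0,1],"jaw":1},
    {"delta_pos":[0,0,0],"rotation":[0,0,1],"jaw":1},
    {"delta_pos":[0,0,0],"rotation":[0,0,1],"jaw":1},
    {"delta_pos":[0,0,0],"rotation":[0,0,1],"jaw":1},
    {"delta_pos":[0,0,0],"rotation":[0,0,1],"jaw":1},
    {"delta_pos":[0,0,0],"rotation":[0,0,1],"jaw":1}
  ]
}}

```text
time: 3.8
position: [0.4536, 0.3857, 0.4667]
orientation: [-180.0, 0.0, 84.3]
force: [0.1, 0.3, -1.3]
finger_gap: 0.094
gripper_force: 0.0
```

Call:
{"name": "apply_moves", "arguments": {
  "motion": [
    {"delta_pos":[0,0,0],"rotation":[0,0,1],"jaw":1},
    {"delta_pos":[0,0,0],"rotation":[0,0,1],"jaw":1},
    {"delta_pos":[0,0,0],"rotation":[0,0,1],"jaw":1},
    {"delta_pos":[0,0,0],"rotation":[0,0,1],"jaw":1},
    {"delta_pos":[0,0,0],"rotation":[0,0,1],"jaw":1},
    {"delta_pos":[0,0,0],"rotation":[0,0,1],"jaw":1},
    {"delta_pos":[0,0,0],"rotation":[0,0,1],"jaw":1},
    {"delta_pos":[0,0,0],"rotation":[0,0,1],"jaw":1},
    {"delta_pos":[0,0,0],"rotation":[0,0,1],"jaw":1},
    {"delta_pos":[0,0,0],"rotation":[0,0,1],"jaw":1},
    {"delta_pos":[0,0,0],"rotation":[0,0,1],"jaw":1},
    {"delta_pos":[0,0,0],"rotation":[0,0,1],"jaw":1}
  ]
}}

```text
time: 5.0
position: [0.4536, 0.3857, 0.4667]
orientation: [180.0, 0.0, 36.3]
force: [-0.9, 0.6, -0.0]
finger_gap: 0.0936
gripper_force: 0.0
```

Call:
{"name": "apply_moves", "arguments": {
  "motion": [
    {"delta_pos":[0,0,0],"rotation":[0,0,1],"jaw":1},
    {"delta_pos":[0,0,0],"rotation":[0,0,1],"jaw":1},
    {"delta_pos":[0,0,0],"rotation":[0,0,1],"jaw":1},
    {"delta_pos":[0,0,0],"rotation":[0,0,1],"jaw":1},
    {"delta_pos":[0,0,0],"rotation":[0,0,1],"jaw":1},
    {"delta_pos":[0,0,0],"rotation":[0,0,1],"jaw":1},
    {"delta_pos":[0,0,0],"rotation":[0,0,1],"jaw":1},
    {"delta_pos":[0,0,0],"rotation":[0,0,1],"jaw":1},
    {"delta_pos":[0,0,0],"rotation":[0,0,1],"jaw":1},
    {"delta_pos":[0,0,0],"rotation":[0,0,1],"jaw":1},
    {"delta_pos":[0,0,0],"rotation":[0,0,0],"jaw":1}
  ]
}}

```text
time: 6.1
position: [0.4535, 0.3859, 0.4668]
orientation: [180.0, 0.0, -3.6]
force: [-0.2, -0.1, 0.3]
finger_gap: 0.0939
gripper_force: 0.0
```

```bash
python3 - <<'E'
from station import arm
import cv2, numpy as np, pickle
s=arm.observe(); print(s["qpos"],s["position"],s["orientation"],s["time"],s["force"])
f=arm.grab_frame("wrist")
cv2.imwrite("pics/w2.png",cv2.cvtColor(f["frame"],cv2.COLOR_RGB2BGR))
pickle.dump((s,f),open("f1.pkl","wb"))
E
```

```text
[ -79.6768916    16.86783604   41.50438818  100.11519932  -12.00011019
   67.57557129 -128.35982082] [0.45352529 0.3858766  0.46677568] [ 1.79972967e+02  2.09484505e-02 -3.58281277e+00] 6.1 [-0.21724913 -0.14743446  0.30711035]
```

View pics/w2.png

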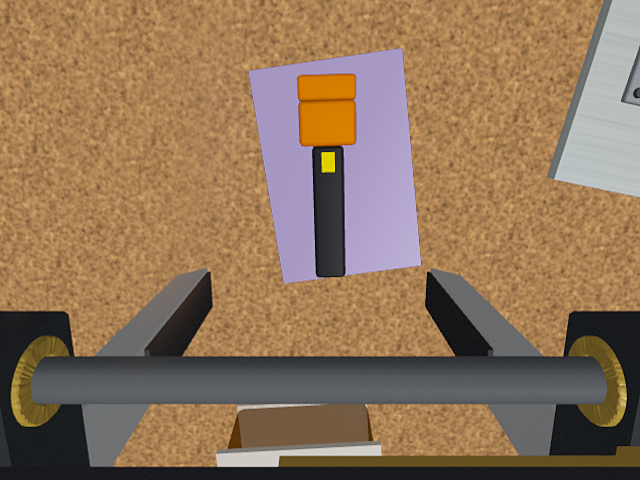

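The scanner lies upright in the wrist view: tail at (330,276), head joint at (328,147) and nose at (327,74), with the tray at upper right. I'll measure it, using two views for the height.

```bash
python3 - <<'E'
from h import *
np.set_printoptions(precision=4,suppress=True)
s,d=pickle.load(open("f0.pkl","rb")); s1,f=pickle.load(open("f1.pkl","rb"))
S=cam(d["scene"]);D=cam(d["side"]);W=cam(f,s1)
m=mask(f,(0,0,0),(180,255,75),(240,50,410,280));q=big(m);print(cv2.minAreaRect(q),cv2.boundingRect(q))
o=mask(f,(5,200,100),(18,255,255),(240,50,410,280));q=big(o);print(cv2.minAreaRect(q),cv2.boundingRect(q))
for n,p,z in (("tail",(330,276),.03),("joint",(328.3,147),.036),("mid",(329,220),.034),("nose",(327,74),.03)): print(n,plane(W,p,z))
yp=(328,161.5); hs=lambda n,roi:cv2.moments(mask(d[n],(22,150,120),(32,255,255),roi),True)
A=[]
for n,c,roi in (("scene",S,(420,310,480,350)),("side",D,(190,170,250,215))):
    M=hs(n,roi); p=(M["m10"]/M["m00"],M["m01"]/M["m00"]); A.append((c,p)); print(n,p,M["m00"])
print("yellow",tri(A+[(W,yp)]),tri([A[0],(W,yp)]),tri([A[1],(W,yp)]))
q=big(mask(f,(120,30,80),(150,255,255),(220,30,450,300)))
P=np.array([plane(W,p,0.003)[:2] for p in cv2.convexHull(q)[:,0]]);print(cv2.minAreaRect((P*1000).astype(np.float32)))
E
```

```text
((328.243896484375, 211.05911254882812), (130.22354125976562, 30.983123779296875), 89.20427703857422) (312, 146, 33, 131)
((326.6315002441406, 109.99654388427734), (71.42264556884766, 56.55936050415039), 88.49256896972656) (298, 74, 58, 73)
tail [0.379  0.3786 0.03  ]
joint [0.5069 0.3731 0.036 ]
mid [0.4374 0.3763 0.034 ]
nose [0.5718 0.3704 0.03  ]
scene (438.7906976744186, 329.2325581395349) 43.0
side (227.04761904761904, 191.14285714285714) 21.0
yellow (array([0.4939, 0.374 , 0.0393]), [np.float64(0.002171512259310485), np.float64(0.002248110283916895), np.float64(0.00018900209207411205)]) (array([0.4934, 0.3749, 0.0411]), [np.float64(0.0008961896611727657), np.float64(0.0008961896611725887)]) (array([0.4948, 0.3738, 0.0381]), [np.float64(0.0010706186912470361), np.float64(0.0010706186912471138)])
((479.7213439941406, 363.28033447265625), (219.3321533203125, 149.23513793945312), 4.352606773376465)
```

Call:
{"name": "apply_moves", "arguments": {
  "motion": [
    {"delta_pos":[0.41,0.4,0.5],"rotation":[0,0,-0.3],"jaw":1},
    {"delta_pos":[0,0,1],"rotation":[0,0,0],"jaw":1},
    {"delta_pos":[0,0,1],"rotation":[0,0,0],"jaw":1},
    {"delta_pos":[0,0,1],"rotation":[0,0,0],"jaw":1},
    {"delta_pos":[0,0,1],"rotation":[0,0,0],"jaw":1},
    {"delta_pos":[0,0,1],"rotation":[0,0,0],"jaw":1},
    {"delta_pos":[0,0,1],"rotation":[0,0,0],"jaw":1},
    {"delta_pos":[0,0,1],"rotation":[0,0,0],"jaw":1},
    {"delta_pos":[0,0,1],"rotation":[0,0,0],"jaw":1},
    {"delta_pos":[0,0,1],"rotation":[0,0,0],"jaw":1},
    {"delta_pos":[0,0,0.85],"rotation":[0,0,0],"jaw":1},
    {"delta_pos":[0,0,0],"rotation":[0,0,0],"jaw":1}
  ]
}}

```text
time: 7.35
position: [0.4623, 0.3753, 0.2061]
orientation: [179.8, 0.1, -2.2]
force: [1.2, -0.1, 0.4]
finger_gap: 0.0938
gripper_force: 0.0
```

Call:
{"name": "apply_moves", "arguments": {
  "motion": [
    {"delta_pos":[0,0,0],"rotation":[0,0,0],"jaw":0},
    {"delta_pos":[0,0,0],"rotation":[0,0,0],"jaw":0},
    {"delta_pos":[0,0,0],"rotation":[0,0,0],"jaw":0},
    {"delta_pos":[0,0,0],"rotation":[0,0,0],"jaw":0},
    {"delta_pos":[0,0,0],"rotation":[0,0,0],"jaw":0},
    {"delta_pos":[0,0,0],"rotation":[0,0,0],"jaw":0},
    {"delta_pos":[0,0,0],"rotation":[0,0,0],"jaw":0},
    {"delta_pos":[0,0,0],"rotation":[0,0,0],"jaw":0},
    {"delta_pos":[0,0,0],"rotation":[0,0,0],"jaw":0},
    {"delta_pos":[0,0,0],"rotation":[0,0,0],"jaw":0}
  ],
  "force": 25
}}

```text
time: 8.35
position: [0.4629, 0.3762, 0.2084]
orientation: [180.0, 0.0, -2.3]
force: [-0.4, -0.1, -0.0]
finger_gap: 0.0296
gripper_force: 25.0
```

Call:
{"name": "apply_moves", "arguments": {
  "motion": [
    {"delta_pos":[0,0,-0.4],"rotation":[0,0,0],"jaw":0},
    {"delta_pos":[0,0,-0.8],"rotation":[0,0,0],"jaw":0},
    {"delta_pos":[0,0,-1],"rotation":[0,0,0],"jaw":0},
    {"delta_pos":[0,0,-1],"rotation":[0,0,0],"jaw":0},
    {"delta_pos":[0,0,-1],"rotation":[0,0,0],"jaw":0},
    {"delta_pos":[0,0,-1],"rotation":[0,0,0],"jaw":0},
    {"delta_pos":[0,0,-1],"rotation":[0,0,0],"jaw":0},
    {"delta_pos":[0,0,-1],"rotation":[0,0,0],"jaw":0},
    {"delta_pos":[0,0,-1],"rotation":[0,0,0],"jaw":0},
    {"delta_pos":[0,0,-1],"rotation":[0,0,0],"jaw":0},
    {"delta_pos":[0,0,-1],"rotation":[0,0,0],"jaw":0},
    {"delta_pos":[0,0,-0.8],"rotation":[0,0,0],"jaw":0}
  ]
}}

```text
time: 9.55
position: [0.4629, 0.3758, 0.4854]
orientation: [-180.0, -0.0, -2.3]
force: [-0.2, -0.2, -2.0]
finger_gap: 0.03
gripper_force: 25.0
```

Call:
{"name": "apply_moves", "arguments": {
  "motion": [
    {"delta_pos":[0.02,0.5,0],"rotation":[0,0,0],"jaw":0},
    {"delta_pos":[0.03,1,0],"rotation":[0,0,0],"jaw":0},
    {"delta_pos":[0.03,1,0],"rotation":[0,0,0],"jaw":0},
    {"delta_pos":[0.03,1,0],"rotation":[0,0,0],"jaw":0},
    {"delta_pos":[0.03,1,0],"rotation":[0,0,0],"jaw":0},
    {"delta_pos":[0.03,1,0],"rotation":[0,0,0],"jaw":0},
    {"delta_pos":[0.03,1,0],"rotation":[0,0,0],"jaw":0},
    {"delta_pos":[0.03,1,0],"rotation":[0,0,0],"jaw":0},
    {"delta_pos":[0.03,1,0],"rotation":[0,0,0],"jaw":0},
    {"delta_pos":[0.03,1,0],"rotation":[0,0,0],"jaw":0},
    {"delta_pos":[0.03,1,0],"rotation":[0,0,0],"jaw":0},
    {"delta_pos":[0.03,1,0],"rotation":[0,0,0],"jaw":0}
  ]
}}

```text
time: 10.75
position: [0.4602, 0.0865, 0.4834]
orientation: [-180.0, 0.0, -2.3]
force: [0.1, 0.5, -1.4]
finger_gap: 0.0298
gripper_force: 25.0
```

```bash
python3 - <<'E'
from station import arm
import cv2, numpy as np, pickle
s=arm.observe(); print(s["qpos"],s["position"],s["orientation"],s["time"],s["force"])
f=arm.grab_frame("wrist");g=arm.grab_frame("side")
pickle.dump((s,f,g),open("f2.pkl","wb"))
cv2.imwrite("pics/w3.png",cv2.cvtColor(f["frame"],cv2.COLOR_RGB2BGR))
E
```

```text
[ -70.03336103   -2.46653987   51.3047366   113.83931457    2.07100182
   67.71438233 -111.80674653] [0.46018833 0.08653722 0.48342269] [-1.79991229e+02  1.17582723e-03 -2.26660833e+00] 10.75 [ 0.10947763  0.46556022 -1.37022537]
```

View pics/w3.png

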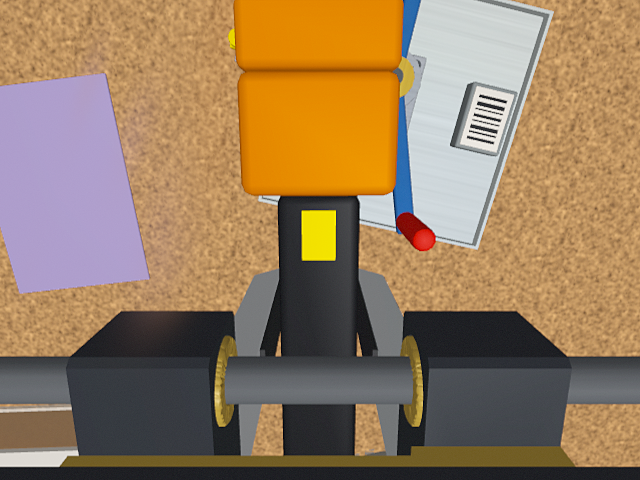

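The scanner is held straight in the fingers. The tag centre is at about (487,120) and the red pin top at (424,240).

```bash
python3 - <<'E'
from h import *
np.set_printoptions(precision=4,suppress=True)
s,d=pickle.load(open("f0.pkl","rb")); s1,f,g=pickle.load(open("f2.pkl","rb"))
S=cam(d["scene"]);D=cam(d["side"]);W=cam(f,s1)
m=mask(f,(0,0,215),(180,40,255),(450,70,525,165));print(cv2.minAreaRect(big(m)))
print("tag",plane(W,(487,120),.024),tri([(W,(487,120)),(D,(315.3,293))]))
print("pin top",plane(W,(424,240),.201),tri([(W,(424,240)),(D,(266.7,230.5)),(S,(358,197.5))]))
m=mask(f,(8,200,100),(18,255,255),(200,0,420,210));print(cv2.boundingRect(m))
e=np.array([plane(W,p,.2754+.044) for p in ((242,190),(394,190),(240,72),(401,69))]);print("head edges",e)
print("handle",plane(W,(281,250),.3104),plane(W,(357,250),.3104))
E
```

```text
((486.5989990234375, 118.97244262695312), (37.9683837890625, 61.159183502197266), 16.46001434326172)
tag [ 0.533  -0.0818  0.024 ] (array([ 0.534 , -0.0816,  0.0257]), [np.float64(0.0010644709538414228), np.float64(0.001064470953841462)])
pin top [0.4593 0.0206 0.201 ] (array([0.4602, 0.0213, 0.2026]), [np.float64(0.0005830176791675541), np.float64(0.0014737152385856506), np.float64(0.001220402903514132)])
(234, 0, 169, 196)
head edges [[0.5091 0.1099 0.3194]
 [0.5071 0.0594 0.3194]
 [0.546  0.1076 0.3194]
 [0.5449 0.0573 0.3194]]
handle [0.4855 0.0991 0.3104] [0.4844 0.0714 0.3104]
```

Call:
{"name": "apply_moves", "arguments": {
  "motion": [
    {"delta_pos":[0.02,0.8,0],"rotation":[0,0,0],"jaw":0},
    {"delta_pos":[0.02,1,0],"rotation":[0,0,0],"jaw":0},
    {"delta_pos":[0.02,1,0],"rotation":[0,0,0],"jaw":0},
    {"delta_pos":[0.02,1,0],"rotation":[0,0,0],"jaw":0},
    {"delta_pos":[0.02,1,0],"rotation":[0,0,0],"jaw":0},
    {"delta_pos":[0.02,1,0],"rotation":[0,0,0],"jaw":0},
    {"delta_pos":[0.02,1,0],"rotation":[0,0,0],"jaw":0},
    {"delta_pos":[0.02,1,0],"rotation":[0,0,0],"jaw":0},
    {"delta_pos":[0.02,1,0],"rotation":[0,0,0],"jaw":0},
    {"delta_pos":[0.02,1,0],"rotation":[0,0,0],"jaw":0},
    {"delta_pos":[0,1,0],"rotation":[0,0,0],"jaw":0},
    {"delta_pos":[0,1,0],"rotation":[0,0,0],"jaw":0}
  ]
}}

```text
time: 12.05
position: [0.4534, -0.2075, 0.4836]
orientation: [-180.0, -0.1, -2.2]
force: [-0.2, 1.0, -1.8]
finger_gap: 0.0298
gripper_force: 25.0
```

Call:
{"name": "apply_moves", "arguments": {
  "motion": [
    {"delta_pos":[0,0,0],"rotation":[0,0,-1],"jaw":0},
    {"delta_pos":[0,0,0],"rotation":[0,0,-1],"jaw":0},
    {"delta_pos":[0,0,0],"rotation":[0,0,-1],"jaw":0},
    {"delta_pos":[0,0,0],"rotation":[0,0,-1],"jaw":0},
    {"delta_pos":[0,0,0],"rotation":[0,0,-1],"jaw":0},
    {"delta_pos":[0,0,0],"rotation":[0,0,-1],"jaw":0},
    {"delta_pos":[0,0,0],"rotation":[0,0,-1],"jaw":0},
    {"delta_pos":[0,0,0],"rotation":[0,0,-1],"jaw":0},
    {"delta_pos":[0,0,0],"rotation":[0,0,-1],"jaw":0},
    {"delta_pos":[0,0,0],"rotation":[0,0,-1],"jaw":0},
    {"delta_pos":[0,0,0],"rotation":[0,0,-1],"jaw":0},
    {"delta_pos":[0,0,0],"rotation":[0,0,-1],"jaw":0}
  ]
}}

```text
time: 13.25
position: [0.4533, -0.2068, 0.4834]
orientation: [-180.0, 0.0, 45.9]
force: [0.1, 0.1, -2.0]
finger_gap: 0.0298
gripper_force: 25.0
```

Call:
{"name": "apply_moves", "arguments": {
  "motion": [
    {"delta_pos":[0,0,0],"rotation":[0,0,-1],"jaw":0},
    {"delta_pos":[0,0,0],"rotation":[0,0,-1],"jaw":0},
    {"delta_pos":[0,0,0],"rotation":[0,0,-1],"jaw":0},
    {"delta_pos":[0,0,0],"rotation":[0,0,-0.6],"jaw":0},
    {"delta_pos":[0,0,1],"rotation":[0,0,0],"jaw":0},
    {"delta_pos":[0,0,1],"rotation":[0,0,0],"jaw":0},
    {"delta_pos":[0,0,1],"rotation":[0,0,0],"jaw":0},
    {"delta_pos":[0,0,1],"rotation":[0,0,0],"jaw":0}
  ]
}}

```text
time: 14.05
position: [0.4534, -0.2067, 0.3824]
orientation: [180.0, 0.0, 60.2]
force: [0.4, 0.2, -1.9]
finger_gap: 0.0299
gripper_force: 25.0
```

```bash
python3 - <<'E'
from station import arm
s=arm.observe(); print(s["qpos"],s["position"],s["orientation"],s["time"],s["force"])
E
```

```text
[-34.31482664  15.06100467  60.89195164 118.01568007 -15.94310471
  55.58342823   5.06162975] [ 0.45335124 -0.20669857  0.38244048] [1.79999836e+02 2.53589460e-02 6.01710912e+01] 14.05 [ 0.43160108  0.24426619 -1.87989896]
```

Call:
{"name": "apply_moves", "arguments": {
  "motion": [
    {"delta_pos":[-0.59,0.27,0.5],"rotation":[0,0,0],"jaw":0},
    {"delta_pos":[0,0,1],"rotation":[0,0,0],"jaw":0},
    {"delta_pos":[0,0,1],"rotation":[0,0,0],"jaw":0},
    {"delta_pos":[0,0,1],"rotation":[0,0,0],"jaw":0},
    {"delta_pos":[0,0,0.6],"rotation":[0,0,0],"jaw":0},
    {"delta_pos":[0,0,0],"rotation":[0,0,0],"jaw":0},
    {"delta_pos":[0,0,0],"rotation":[0,0,0],"jaw":0},
    {"delta_pos":[0,0,0],"rotation":[0,0,0],"jaw":0}
  ]
}}

```text
time: 14.85
position: [0.4525, -0.2227, 0.282]
orientation: [179.9, -0.0, 60.1]
force: [-0.4, 0.5, -1.8]
finger_gap: 0.03
gripper_force: 25.0
```

```bash
python3 - <<'E'
from station import arm
from h import *
np.set_printoptions(precision=4,suppress=True)
s=arm.observe(); print(s["qpos"],s["position"],s["orientation"],s["time"])
f=arm.grab_frame("wrist");g=arm.grab_frame("side")
a,b=f["frame"][0:300,100:540],g["frame"][200:400,160:460]
img=np.vstack([cv2.resize(a,(440,300)),cv2.resize(b,(440,293))])
cv2.imwrite("pics/w4.png",cv2.cvtColor(img,cv2.COLOR_RGB2BGR))
pickle.dump((s,f,g),open("f3.pkl","wb"))
R=Ro.from_euler("xyz",s["orientation"],degrees=True).as_matrix(); tx=R[:,0];o=s["position"]-[0,0,.2054]+.001*tx
w=o+.097*tx+[0,0,.013]; bz=(tx-[0,0,1])/2**.5; v=np.array([.5335,-.082,.024])-w
z=v@bz; print("z",z,"off",np.linalg.norm(v-z*bz), "y",v@R[:,1])
E
```

```text
[-21.9806  25.1875  51.0965 122.1708 -28.037   44.853   17.0948] [ 0.4525 -0.2227  0.282 ] [179.9189  -0.0249  60.1478] 14.85
z 0.09190162063447026 off 0.0009265835639999604 y 0.00010582266624366513
```

View pics/w4.png

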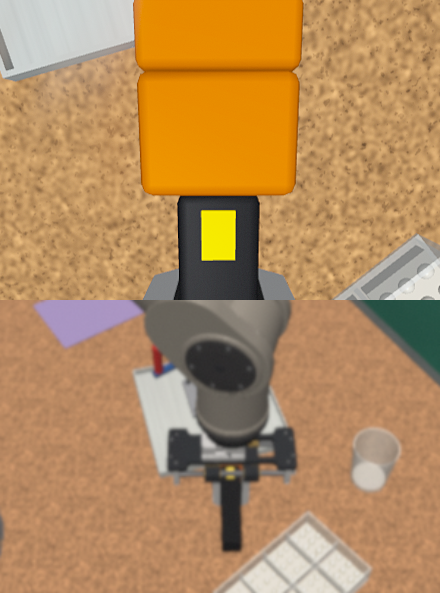

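The grip is unchanged: the head edges sit at the same pixels as before. The scanner head points at the tag and the bystanders are clear. The computed beam error is about 1 mm at 92 mm, so I'll hold here.

Call:
{"name": "apply_moves", "arguments": {
  "motion": [
    {"delta_pos":[0,0,0],"rotation":[0,0,0],"jaw":0},
    {"delta_pos":[0,0,0],"rotation":[0,0,0],"jaw":0},
    {"delta_pos":[0,0,0],"rotation":[0,0,0],"jaw":0},
    {"delta_pos":[0,0,0],"rotation":[0,0,0],"jaw":0},
    {"delta_pos":[0,0,0],"rotation":[0,0,0],"jaw":0},
    {"delta_pos":[0,0,0],"rotation":[0,0,0],"jaw":0},
    {"delta_pos":[0,0,0],"rotation":[0,0,0],"jaw":0},
    {"delta_pos":[0,0,0],"rotation":[0,0,0],"jaw":0},
    {"delta_pos":[0,0,0],"rotation":[0,0,0],"jaw":0},
    {"delta_pos":[0,0,0],"rotation":[0,0,0],"jaw":0},
    {"delta_pos":[0,0,0],"rotation":[0,0,0],"jaw":0},
    {"delta_pos":[0,0,0],"rotation":[0,0,0],"jaw":0}
  ]
}}

```text
time: 16.15
position: [0.4521, -0.2225, 0.2809]
orientation: [-180.0, 0.0, 60.1]
force: [0.0, -0.3, -1.6]
finger_gap: 0.0298
gripper_force: 25.0
```

Call:
{"name": "apply_moves", "arguments": {
  "motion": [
    {"delta_pos":[0,0,-0.5],"rotation":[0,0,0],"jaw":0},
    {"delta_pos":[0,0,-1],"rotation":[0,0,0],"jaw":0},
    {"delta_pos":[0,0,-1],"rotation":[0,0,0],"jaw":0},
    {"delta_pos":[0,0,-1],"rotation":[0,0,0],"jaw":0},
    {"delta_pos":[0,0,-1],"rotation":[0,0,0],"jaw":0},
    {"delta_pos":[0,0,-1],"rotation":[0,0,0],"jaw":0},
    {"delta_pos":[0,0,-1],"rotation":[0,0,0],"jaw":0},
    {"delta_pos":[0,0,-1],"rotation":[0,0,0],"jaw":0},
    {"delta_pos":[0,0,-0.5],"rotation":[0,0,0.6],"jaw":0},
    {"delta_pos":[0,0,0],"rotation":[0,0,1],"jaw":0},
    {"delta_pos":[0,0,0],"rotation":[0,0,1],"jaw":0},
    {"delta_pos":[0,0,0],"rotation":[0,0,1],"jaw":0}
  ]
}}

```text
time: 17.35
position: [0.4518, -0.2229, 0.4816]
orientation: [-180.0, -0.0, 45.5]
force: [0.5, -0.2, -2.0]
finger_gap: 0.0298
gripper_force: 25.0
```

Call:
{"name": "apply_moves", "arguments": {
  "motion": [
    {"delta_pos":[0,0,0],"rotation":[0,0,1],"jaw":0},
    {"delta_pos":[0,0,0],"rotation":[0,0,1],"jaw":0},
    {"delta_pos":[0,0,0],"rotation":[0,0,1],"jaw":0},
    {"delta_pos":[0,0,0],"rotation":[0,0,1],"jaw":0},
    {"delta_pos":[0,0,0],"rotation":[0,0,1],"jaw":0},
    {"delta_pos":[0,0,0],"rotation":[0,0,1],"jaw":0},
    {"delta_pos":[0,0,0],"rotation":[0,0,1],"jaw":0},
    {"delta_pos":[0,0,0],"rotation":[0,0,1],"jaw":0},
    {"delta_pos":[0,0,0],"rotation":[0,0,1],"jaw":0},
    {"delta_pos":[0,0,0],"rotation":[0,0,1],"jaw":0},
    {"delta_pos":[0,0,0],"rotation":[0,0,1],"jaw":0},
    {"delta_pos":[0,0,0],"rotation":[0,0,1],"jaw":0}
  ]
}}

```text
time: 18.55
position: [0.4518, -0.2229, 0.4815]
orientation: [-180.0, 0.0, -2.5]
force: [-0.0, 0.4, -2.1]
finger_gap: 0.0295
gripper_force: 25.0
```

Call:
{"name": "apply_moves", "arguments": {
  "motion": [
    {"delta_pos":[-0.01,-0.5,0],"rotation":[0,0,0],"jaw":0},
    {"delta_pos":[-0.01,-1,0],"rotation":[0,0,0],"jaw":0},
    {"delta_pos":[-0.02,-1,0],"rotation":[0,0,0],"jaw":0},
    {"delta_pos":[-0.02,-1,0],"rotation":[0,0,0],"jaw":0},
    {"delta_pos":[-0.02,-1,0],"rotation":[0,0,0],"jaw":0},
    {"delta_pos":[-0.02,-1,0],"rotation":[0,0,0],"jaw":0},
    {"delta_pos":[-0.02,-1,0],"rotation":[0,0,0],"jaw":0},
    {"delta_pos":[-0.02,-1,0],"rotation":[0,0,0],"jaw":0},
    {"delta_pos":[-0.02,-1,0],"rotation":[0,0,0],"jaw":0},
    {"delta_pos":[-0.02,-1,0],"rotation":[0,0,0],"jaw":0},
    {"delta_pos":[-0.02,-1,0],"rotation":[0,0,0],"jaw":0},
    {"delta_pos":[-0.02,-1,0],"rotation":[0,0,0],"jaw":0}
  ]
}}

```text
time: 19.75
position: [0.4579, 0.0652, 0.4815]
orientation: [-180.0, -0.0, -2.3]
force: [0.2, -0.4, -1.9]
finger_gap: 0.03
gripper_force: 25.0
```

Call:
{"name": "apply_moves", "arguments": {
  "motion": [
    {"delta_pos":[-0.02,-1,0],"rotation":[0,0,0],"jaw":0},
    {"delta_pos":[-0.02,-1,0],"rotation":[0,0,0],"jaw":0},
    {"delta_pos":[-0.02,-1,0],"rotation":[0,0,0],"jaw":0},
    {"delta_pos":[-0.02,-1,0],"rotation":[0,0,0],"jaw":0},
    {"delta_pos":[-0.02,-1,0],"rotation":[0,0,0],"jaw":0},
    {"delta_pos":[-0.02,-1,0],"rotation":[0,0,0],"jaw":0},
    {"delta_pos":[-0.02,-1,0],"rotation":[0,0,0],"jaw":0},
    {"delta_pos":[-0.02,-1,0],"rotation":[0,0,0],"jaw":0},
    {"delta_pos":[-0.02,-1,0],"rotation":[0,0,0],"jaw":0},
    {"delta_pos":[-0.02,-1,0],"rotation":[0,0,0],"jaw":0},
    {"delta_pos":[-0.02,-1,0],"rotation":[0,0,0],"jaw":0},
    {"delta_pos":[0,-0.5,0],"rotation":[0,0,0],"jaw":0}
  ]
}}

```text
time: 20.95
position: [0.4633, 0.3558, 0.4802]
orientation: [179.9, 0.0, -2.1]
force: [0.4, -0.9, -2.3]
finger_gap: 0.03
gripper_force: 25.0
```

```bash
python3 - <<'E'
from station import arm
s=arm.observe(); print(s["qpos"],s["position"],s["orientation"],s["time"],s["force"])
E
```

```text
[ -79.5417137    15.21096132   43.99745044  100.59841181  -11.23788702
   68.75789798 -124.56882383] [0.46328655 0.35579695 0.4802213 ] [ 1.79943889e+02  1.32438715e-02 -2.13032348e+00] 20.95 [ 0.39852417 -0.8888498  -2.34282793]
```

Call:
{"name": "apply_moves", "arguments": {
  "motion": [
    {"delta_pos":[0.2,-0.25,0.5],"rotation":[0,0,0],"jaw":0},
    {"delta_pos":[0,0,1],"rotation":[0,0,0],"jaw":0},
    {"delta_pos":[0,0,1],"rotation":[0,0,0],"jaw":0},
    {"delta_pos":[0,0,1],"rotation":[0,0,0],"jaw":0},
    {"delta_pos":[0,0,1],"rotation":[0,0,0],"jaw":0},
    {"delta_pos":[0,0,1],"rotation":[0,0,0],"jaw":0},
    {"delta_pos":[0,0,1],"rotation":[0,0,0],"jaw":0},
    {"delta_pos":[0,0,1],"rotation":[0,0,0],"jaw":0},
    {"delta_pos":[0,0,1],"rotation":[0,0,0],"jaw":0},
    {"delta_pos":[0,0,1],"rotation":[0,0,0],"jaw":0},
    {"delta_pos":[0,0,0.6],"rotation":[0,0,0],"jaw":0},
    {"delta_pos":[0,0,0.4],"rotation":[0,0,0],"jaw":0}
  ]
}}

```text
time: 22.15
position: [0.4693, 0.3577, 0.217]
orientation: [179.9, 0.0, -2.3]
force: [1.1, -0.0, -1.1]
finger_gap: 0.0304
gripper_force: 25.0
```

Call:
{"name": "apply_moves", "arguments": {
  "motion": [
    {"delta_pos":[0,0,0.15],"rotation":[0,0,0],"jaw":0},
    {"delta_pos":[0,0,0.1],"rotation":[0,0,0],"jaw":0},
    {"delta_pos":[0,0,0],"rotation":[0,0,0],"jaw":0},
    {"delta_pos":[0,0,0],"rotation":[0,0,0],"jaw":0}
  ]
}}

```text
time: 22.55
position: [0.4693, 0.3587, 0.2128]
orientation: [-180.0, -0.0, -2.3]
force: [-0.1, -0.7, -1.2]
finger_gap: 0.03
gripper_force: 25.0
```

Call:
{"name": "apply_moves", "arguments": {
  "motion": [
    {"delta_pos":[0,0,0.1],"rotation":[0,0,0],"jaw":0},
    {"delta_pos":[0,0,0.08],"rotation":[0,0,0],"jaw":0},
    {"delta_pos":[0,0,0],"rotation":[0,0,0],"jaw":0},
    {"delta_pos":[0,0,0],"rotation":[0,0,0],"jaw":0},
    {"delta_pos":[0,0,0],"rotation":[0,0,0],"jaw":0}
  ]
}}

```text
time: 23.05
position: [0.4693, 0.3588, 0.2081]
orientation: [-180.0, -0.0, -2.3]
force: [-0.2, -0.4, 4.7]
finger_gap: 0.03
gripper_force: 25.0
```

Contact: the force reads +4.7 N. Now I'll release the scanner and rise.

Call:
{"name": "apply_moves", "arguments": {
  "motion": [
    {"delta_pos":[0,0,0],"rotation":[0,0,0],"jaw":0.4},
    {"delta_pos":[0,0,0],"rotation":[0,0,0],"jaw":0.6},
    {"delta_pos":[0,0,0],"rotation":[0,0,0],"jaw":0.9},
    {"delta_pos":[0,0,0],"rotation":[0,0,0],"jaw":0.9},
    {"delta_pos":[0,0,0],"rotation":[0,0,0],"jaw":0.9},
    {"delta_pos":[0,0,0],"rotation":[0,0,0],"jaw":0.9},
    {"delta_pos":[0,0,0],"rotation":[0,0,0],"jaw":0.9},
    {"delta_pos":[0,0,0],"rotation":[0,0,0],"jaw":0.9}
  ]
}}

```text
time: 23.85
position: [0.4691, 0.3586, 0.2077]
orientation: [180.0, 0.0, -2.3]
force: [-0.4, -0.6, -0.8]
finger_gap: 0.0841
gripper_force: 0.0
```

Call:
{"name": "apply_moves", "arguments": {
  "motion": [
    {"delta_pos":[0,0,-0.5],"rotation":[0,0,0],"jaw":0.9},
    {"delta_pos":[0,0,-1],"rotation":[0,0,0],"jaw":0.9},
    {"delta_pos":[0,0,-1],"rotation":[0,0,0],"jaw":0.9},
    {"delta_pos":[0,0,-1],"rotation":[0,0,0],"jaw":0.9},
    {"delta_pos":[0,0,-1],"rotation":[0,0,0],"jaw":0.9},
    {"delta_pos":[0,0,-1],"rotation":[0,0,0],"jaw":0.9},
    {"delta_pos":[0,0,-1],"rotation":[0,0,0],"jaw":0.9},
    {"delta_pos":[0,0,-1],"rotation":[0,0,0],"jaw":0.9},
    {"delta_pos":[0,0,-1],"rotation":[0,0,0],"jaw":0.9},
    {"delta_pos":[0,0,-0.5],"rotation":[0,0,0],"jaw":0.9},
    {"delta_pos":[0,0,0],"rotation":[0,0,0],"jaw":0.9}
  ]
}}

```text
time: 24.95
position: [0.4694, 0.3585, 0.4344]
orientation: [-179.9, -0.1, -2.3]
force: [-0.1, 0.1, 0.3]
finger_gap: 0.0846
gripper_force: 0.0
```

```bash
python3 - <<'E'
from station import arm
from h import *
np.set_printoptions(precision=4,suppress=True)
s=arm.observe(); print(s["qpos"],s["position"],s["orientation"],s["time"])
f=arm.grab_frame("wrist");W=cam(f,s)
cv2.imwrite("pics/w5.png",cv2.cvtColor(f["frame"],cv2.COLOR_RGB2BGR))
for lo,hi,z in (((5,200,100),(18,255,255),.047),((22,200,150),(32,255,255),.037),((120,30,80),(150,255,255),.003)):
    q=big(mask(f,lo,hi,(200,0,480,300)));P=np.array([plane(W,p,z)[:2]*1000 for p in q],np.float32);print(cv2.minAreaRect(P))
E
```

```text
[ -78.0762   18.4908   43.49    103.1484  -14.1512   63.7692 -122.0378] [0.4694 0.3585 0.4344] [-179.8608   -0.0782   -2.2637] 24.95
((545.7008666992188, 356.0224914550781), (50.287296295166016, 60.350059509277344), 87.72335052490234)
((499.99493408203125, 357.7275390625), (12.091235160827637, 18.175222396850586), 87.5509262084961)
((479.8542785644531, 363.21307373046875), (219.04029846191406, 149.18161010742188), 4.352240085601807)
```

View pics/w5.png

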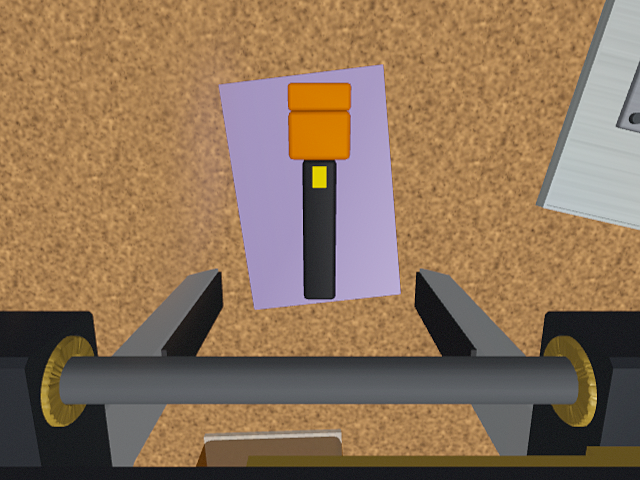

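The scanner lies flat on the mat, let go, with its handle along column 320. Its origin is about 10 mm from the mat centre. Next is the pin.

Call:
{"name": "apply_moves", "arguments": {
  "motion": [
    {"delta_pos":[0,0,0],"rotation":[0,0,-0.8],"jaw":0.9},
    {"delta_pos":[0,0,0],"rotation":[0,0,-0.78],"jaw":0.9},
    {"delta_pos":[-0.1,1,0],"rotation":[0,0,0],"jaw":0.9},
    {"delta_pos":[-0.1,1,0],"rotation":[0,0,0],"jaw":0.9},
    {"delta_pos":[-0.1,1,0],"rotation":[0,0,0],"jaw":0.9},
    {"delta_pos":[-0.1,1,0],"rotation":[0,0,0],"jaw":0.9},
    {"delta_pos":[-0.1,1,0],"rotation":[0,0,0],"jaw":0.9},
    {"delta_pos":[-0.1,1,0],"rotation":[0,0,0],"jaw":0.9},
    {"delta_pos":[-0.1,1,0],"rotation":[0,0,0],"jaw":0.9},
    {"delta_pos":[-0.1,1,0],"rotation":[0,0,0],"jaw":0.9},
    {"delta_pos":[-0.1,1,0],"rotation":[0,0,0],"jaw":0.9},
    {"delta_pos":[-0.1,1,0],"rotation":[0,0,0],"jaw":0.9}
  ]
}}

```text
time: 26.2
position: [0.4617, 0.1053, 0.4327]
orientation: [-180.0, -0.0, 4.1]
force: [-0.6, 1.0, -0.5]
finger_gap: 0.0844
gripper_force: 0.0
```

Call:
{"name": "apply_moves", "arguments": {
  "motion": [
    {"delta_pos":[-0.1,1,0],"rotation":[0,0,0],"jaw":0.9},
    {"delta_pos":[-0.1,1,0],"rotation":[0,0,0],"jaw":0.9},
    {"delta_pos":[-0.1,1,0],"rotation":[0,0,0],"jaw":0.9},
    {"delta_pos":[-0.04,0.43,0],"rotation":[0,0,0],"jaw":0.9},
    {"delta_pos":[0,0,0],"rotation":[0,0,0],"jaw":0.9},
    {"delta_pos":[0,0,0],"rotation":[0,0,0],"jaw":0.9}
  ]
}}

```text
time: 26.8
position: [0.4595, 0.0218, 0.4327]
orientation: [-180.0, -0.0, 4.1]
force: [0.1, 0.2, 0.2]
finger_gap: 0.0847
gripper_force: 0.0
```

```bash
python3 - <<'E'
from station import arm
from h import *
np.set_printoptions(precision=4,suppress=True)
s=arm.observe(); print(s["qpos"],s["position"],s["orientation"],s["time"])
f=arm.grab_frame("wrist");W=cam(f,s); print("expected pin px",proj(W,(.4595,.0212,.2025)))
r=mask(f,(170,120,60),(180,255,255))|mask(f,(0,190,60),(4,255,255));q=big(r);print(cv2.boundingRect(q),cv2.contourArea(q))
E
```

```text
[-63.2229   0.5647  54.2627 118.7491  -0.5314  60.9156 -94.6252] [0.4595 0.0218 0.4327] [-179.9934   -0.006     4.078 ] 26.8
expected pin px [319.5024 267.9462]
(307, 229, 29, 52) 1137.0
```

Call:
{"name": "apply_moves", "arguments": {
  "motion": [
    {"delta_pos":[0,0,0.8],"rotation":[0,0,0],"jaw":0.9},
    {"delta_pos":[0,0,0.9],"rotation":[0,0,0],"jaw":0.9},
    {"delta_pos":[0,0,0.9],"rotation":[0,0,0],"jaw":0.9},
    {"delta_pos":[0,0,0.55],"rotation":[0,0,0],"jaw":0.9},
    {"delta_pos":[0,0,0],"rotation":[0,0,0],"jaw":0.3},
    {"delta_pos":[0,0,0],"rotation":[0,0,0],"jaw":0},
    {"delta_pos":[0,0,0],"rotation":[0,0,0],"jaw":0},
    {"delta_pos":[0,0,0],"rotation":[0,0,0],"jaw":0},
    {"delta_pos":[0,0,0],"rotation":[0,0,0],"jaw":0},
    {"delta_pos":[0,0,0],"rotation":[0,0,0],"jaw":0},
    {"delta_pos":[0,0,0],"rotation":[0,0,0],"jaw":0},
    {"delta_pos":[0,0,0],"rotation":[0,0,0],"jaw":0}
  ],
  "force": 25
}}

```text
time: 28.05
position: [0.4595, 0.0213, 0.354]
orientation: [-180.0, -0.0, 4.1]
force: [-0.1, -0.9, -0.2]
finger_gap: 0.0242
gripper_force: 0.0
```

Call:
{"name": "apply_moves", "arguments": {
  "motion": [
    {"delta_pos":[0,0,0],"rotation":[0,0,0],"jaw":0},
    {"delta_pos":[0,0,0],"rotation":[0,0,0],"jaw":0},
    {"delta_pos":[0,0,0],"rotation":[0,0,0],"jaw":0}
  ]
}}

```text
time: 28.35
position: [0.4594, 0.021, 0.3539]
orientation: [180.0, 0.0, 4.0]
force: [-0.1, -4.0, 0.7]
finger_gap: 0.0159
gripper_force: 25.0
```

Call:
{"name": "apply_moves", "arguments": {
  "motion": [
    {"delta_pos":[0.003,-0.147,0],"rotation":[0,0,0.5],"jaw":0},
    {"delta_pos":[0.003,-0.147,0],"rotation":[0,0,0.5],"jaw":0},
    {"delta_pos":[0.003,-0.147,0],"rotation":[0,0,0.5],"jaw":0},
    {"delta_pos":[0.003,-0.147,0],"rotation":[0,0,0.5],"jaw":0},
    {"delta_pos":[0.003,-0.147,0],"rotation":[0,0,0.5],"jaw":0},
    {"delta_pos":[0.003,-0.147,0],"rotation":[0,0,0.5],"jaw":0},
    {"delta_pos":[0.003,-0.147,0],"rotation":[0,0,0.5],"jaw":0},
    {"delta_pos":[0.003,-0.147,0],"rotation":[0,0,0.5],"jaw":0},
    {"delta_pos":[0.003,-0.147,0],"rotation":[0,0,0.5],"jaw":0},
    {"delta_pos":[0.003,-0.147,0],"rotation":[0,0,0.5],"jaw":0}
  ]
}}

```text
time: 29.35
position: [0.463, 0.0571, 0.3538]
orientation: [179.9, 0.1, -16.1]
force: [-6.4, -6.9, 8.7]
finger_gap: 0.0155
gripper_force: 25.0
```

Call:
{"name": "apply_moves", "arguments": {
  "motion": [
    {"delta_pos":[0.003,-0.147,0],"rotation":[0,0,0.5],"jaw":0},
    {"delta_pos":[0.003,-0.147,0],"rotation":[0,0,0.5],"jaw":0},
    {"delta_pos":[0.003,-0.147,0],"rotation":[0,0,0.5],"jaw":0},
    {"delta_pos":[0.003,-0.147,0],"rotation":[0,0,0.5],"jaw":0},
    {"delta_pos":[0.003,-0.147,0],"rotation":[0,0,0.5],"jaw":0},
    {"delta_pos":[0.003,-0.147,0],"rotation":[0,0,0.5],"jaw":0},
    {"delta_pos":[0.003,-0.147,0],"rotation":[0,0,0.5],"jaw":0},
    {"delta_pos":[0.003,-0.147,0],"rotation":[0,0,0.5],"jaw":0},
    {"delta_pos":[0.003,-0.147,0],"rotation":[0,0,0.5],"jaw":0},
    {"delta_pos":[0.003,-0.147,0],"rotation":[0,0,0.5],"jaw":0},
    {"delta_pos":[0,0,0],"rotation":[0,0,0],"jaw":0},
    {"delta_pos":[0,0,0],"rotation":[0,0,0],"jaw":0}
  ]
}}

```text
time: 30.55
position: [0.4788, 0.0902, 0.3537]
orientation: [179.9, 0.1, -36.0]
force: [-10.7, -3.5, 12.7]
finger_gap: 0.016
gripper_force: 25.0
```

```bash
python3 - <<'E'
from station import arm
from h import *
np.set_printoptions(precision=4,suppress=True)
s=arm.observe(); print(s["qpos"],s["position"],s["orientation"],s["time"],s["force"])
p=s["position"]-[.5642,.0289,0]; print("q",np.radians(184)-np.arctan2(p[1],p[0]),"r",np.hypot(*p[:2]))
a=arm.grab_frame("scene")["frame"][160:320,240:400];b=arm.grab_frame("side")["frame"][160:320,180:340]
img=np.hstack([cv2.resize(x,(400,400),interpolation=cv2.INTER_CUBIC) for x in (a,b)])
cv2.imwrite("pics/end.png",cv2.cvtColor(img,cv2.COLOR_RGB2BGR))
E
```

```text
[ -68.9594   17.0809   60.6925  120.9219  -18.9022   52.2453 -123.4563] [0.4788 0.0902 0.3537] [179.881    0.118  -35.9588] 30.55 [-10.6874  -3.5458  12.7411]
q 0.6921624235805997 r 0.10514719921901329
```

View pics/end.png

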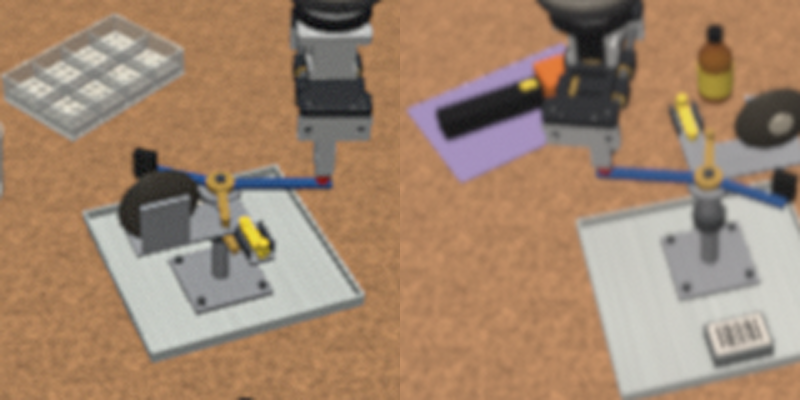

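The arm is swung back with the tooth past the pawl (q about 0.69). The fingers hold the pin, and the scanner and bystanders are where they should be. I'll hand the job in.

```bash
python3 -c "
from station import arm
s=arm.observe();print(s['dq'].round(2),s['gripper_force']);print(arm.close_job())"
```

```text
[-0.03 -0.04  0.07  0.08  0.03 -0.   -0.  ] 25.005701780319214
the job is handed in; nothing more can be done
None
```

The job is handed in, though no verdict came back: by my measurements the tag was scanned from 92 mm with the beam about 1 mm off, the scanner lies released on the mat, the fingers hold the clamp arm at about 0.69 rad past the click, and no bystander was touched.

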